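# Uncover and start the honey filler

### The arm

A 6-joint arm with a two-finger parallel gripper is mounted at the origin on the work surface. World frame = base frame: x ahead of the robot, y to its left, z up, the work surface at z = 0. Lengths are in m, angles in rad, forces in N, time in s.
With the tool pointing down it reaches from about 0.325 to 0.9 m from the base axis. Payload 3.5 kg.
Tool frame: the origin (TCP) lies midway between the tips of the shut fingers; the grasp point (between the pads) lies 19 mm behind it (env.grip_point_offset is the distance from the TCP to the grasp point, in m); z points along the fingers, y is the line along which they close (so a half turn about z gives the same grasp; the last joint's range is limited). The gripper opens to 85 mm and grips with 20 to 120 N. Pads are 22 mm wide; open, the fingers measure 114 mm over their backs; the gripper's body (76 mm by 85 mm) begins 54 mm behind the grasp point. The pads swing forward as they close: fully open they stand 13 mm farther back than shut.
Start: joints at [-1.379, 0.276, -0.026, 1.268, 0, 1.467], TCP at [0.182, -0.598, 0.231] pointing down, gripper open.
Joint ranges: [-3.12, 3.12], [-0.85, 1.88], [-1.08, 1.24], [-1.95, 2.15], [-1.57, 1.53], [-3.14, 3.14]. Speed limits (rad/s): [2.57, 2.57, 3.14, 3.14, 3.14, 3.14].

### API

Orientations are given as a unit quaternion [x, y, z, w].
In Python, from plant import env gives the robot as it stands.
- The arm moves only by the shell command python3 -m creep 'ROWS' [FORCE]. ROWS is JSON, a list that holds one entry, the list of rows, each a list of 7 numbers: the opening, from -1 (shut) to 1 (fully open), so that 0 is half open, then the shift along the tool's x, y, z in m, then the turn, a rotation vector about the tool's x, y, z in degrees. In form: [[[jaw, dx, dy, dz, wx, wy, wz], ...]]. A call has 1 to 20 rows; each row shifts and turns the commanded pose from where the row before left it, along the tool's axes as they then stand; what a row does not reach is not made up. A row lasts 1/12 s, in which the tool goes at most 41.7 mm and 7.16 degrees, less where a joint would pass 70% of its speed; a pose out of reach is approached as far as the arm can. A call is refused whole if a number of a shift passes 0.0417 or a number of a turn 7.16, either way. A call with a gripper value outside its range is refused whole. The fingers move at their own pace and stop on an object; FORCE is the grip in N (left out, the last holds). Time passes only in rows, so rows that do not move let the fingers close. It gives the time, the measured TCP pose, the force, the opening and the grip force at its end, in the units of the state.
- env.read_state(): the state, without advancing time (a new reading comes with each control period).
- env.camera(name): name is "scene" or "top" or "wrist"; returns a dict with "img" (420x560x3 uint8, red, green, blue), "range_z" (420x560 float32, m along the optical axis (not along the pixel's ray), 0 where there is no reading), "intrinsics" (3x3 intrinsics, pixels), "extrinsics" (4x4, takes a point from camera to world coordinates). Camera axes: x right, y down, z forward; pixel columns grow to the right and rows downward; lengths in m; the calibration is good to about 2 mm. A picture is of the moment at which its call begins.
- env.finish_job(): hands the job in; it is judged then, once.
The state is a dict: "t": time; "q": joint angles; "qvel": joint speeds; "joint_torque": joint torques, N m; "tcp_pos": TCP position; "tool_rot": TCP orientation; "wrist_force": force on the tool from outside, world axes, zero at the start; "wrist_torque": the same for the moment, N m; "gripper_width": finger opening in m; "finger_force": force on a finger pad.
Only numpy, scipy, OpenCV 4.12 (cv2) and the standard library are available. Lean on these libraries where they do the work, as an engineer would, in place of code of your own. Each camera call takes 0.05 s, during which the arm holds its last target. There are 200 camera calls.

### The job

Get the filling machine ready: unhook the metal cover plate from its two screws on the sloping front (slide it up the slope until the round holes are over the screw heads, then pull it straight off), and lay it flat in the white wash tray with its grip tab up, setting it down rather than dropping it. Then press the start button that was under the cover fully down and let it go. Leave the honey jars and the bottle standing where they are.

Things in the scene. Friction and masses are not known exactly. Their poses are not given: they have to be found in the camera images.
- panel: Sloping front face (fixed) of the white filling machine, 300 mm wide, 240 mm along the slope. Origin on the face's surface, 100 mm above the table, under the middle of the hung cover. Own x points up the slope (30 degrees from level, rising away from the robot), y along the face, z straight out of it. Behind the face's upper end: a deck with weighing pan and a short mast.
- screw_a (a point): Centre of the outer end of one screw's head; axes as the face's. In the face's frame: x +47.5, y -65, z +37.5 mm. From the face out: a collar 16 mm across and 26 mm high on which the cover rests, a shank 5 mm across with 7.5 mm free, a round head 13 mm across, 4 mm high.
- screw_b (a point): The same for the other screw, at y +65 mm. Two rubber stops, 16 mm across and 26 mm high, at x -25, y -75 and +75 mm on the face bear the lower part of the cover.
- cover: The loose cover: an aluminium plate 120 (own x) by 190 (own y) by 4 mm, about 0.26 kg; origin at the centre of its underside, z towards its grip tab. Two keyholes at y -65 and +65 mm: a round hole 21 mm across centred at x +26 mm, from which a slot 8 mm wide runs up to x +50 mm. Hung, its axes are the face's, its origin at (0, 0, 26) mm in the face's frame.
- cover_tab (a point): Centre of the cover's grey plastic grip tab, in the middle of the plate: 12 mm thick in x, 56 mm wide in y, 38 mm high in z. This point is 23 mm above the plate's underside, 19 mm above its upper side. Hung it is at (0, 0, 49) mm in the face's frame; 21.5 mm up the slope the holes are centred on the screw heads (4 mm play any way) and the cover comes off along the face's z.
- start_top (a point): Centre of the top of the start button, a steel push button 28 mm across in a black ring 44 mm across, on the sloping face at (-5, 0, +22) mm in its frame, hidden beneath the cover at first. It is pressed straight into the face (against the face's z); this point moves with it.
- start (a joint): Travel of the start button: 0 released, 0.006 m fully down; a spring of 5 N at full travel brings it back.
- tray_in (a point): Centre of the inner floor of the white plastic wash tray (fixed), 230 mm (own x) by 320 mm (own y) outside, walls 5 mm thick and 35 mm high above the table, floor 5 mm thick. z is up.
- jar_a: A honey jar, 68 mm across, 85 mm high, loose, standing on the robot's side of the tray; origin at the centre of its foot.
- jar_b: A second honey jar of the same kind beside the first; origin at the centre of its foot.
- bottle: A honey bottle with a cap, 68 mm across, 170 mm high, loose, standing to the robot's left; origin at the centre of its foot.
Mind the look-alikes: they are no part of the job. Of the things like the cover, leave any that is red; of the rest the larger one is meant.

How it is judged:
On the way, in this order (a step that is already met when the one before it is completed fails the run):
1. the cover is slid up the slope, still close to the face, until its round holes are over the screw heads (x of cover_tab in the frame of panel between 0.015 and 0.03 m and z of cover_tab in the frame of panel below 0.065 m).
2. the cover is pulled off, clear of the screw heads (z of cover_tab in the frame of panel above 0.085 m and contact force between cover and panel below 0.1 N), for 0.1 s.
3. the cover is lowered to the tray's floor while still held (horizontal distance between cover_tab and tray_in below 0.08 m and z of cover_tab in the frame of tray_in below 0.038 m and angle between cover_tab's own z axis and vertical below 0.25 rad and contact force between the fingers and cover above 1 N).
4. the cover lies flat in the tray, tab up, and the robot has let go of it (horizontal distance between cover_tab and tray_in below 0.08 m and z of cover_tab in the frame of tray_in below 0.03 m and angle between cover_tab's own z axis and vertical below 0.08 rad and contact force between each of the arm, the fingers and cover below 0.1 N), for 0.2 s.
5. the start button is pressed down (value of joint start above 0.0048 m).
At the end, for the whole second after the job is handed in: The cover lies still and flat (within 0.08 rad) on the tray's floor, tab up, the tab within 80 mm of the tray's centre; the start button has been pressed (at least 4.8 of its 6 mm) after that and is released (horizontal distance between cover_tab and tray_in below 0.08 m and z of cover_tab in the frame of tray_in between 0.015 and 0.03 m and angle between cover_tab's own z axis and vertical below 0.08 rad and linear speed of cover below 0.02 m/s and value of joint start below 0.0015 m); the robot touches nothing.
It fails at once if a jar or the bottle is shifted by more than 30 mm or tipped (distance of any of jar_a, jar_b, bottle from where it was at the start of the episode above 0.03 m or angle between any of jar_a, jar_b, bottle's own z axis and vertical above 0.35 rad).
It also fails if it takes over 67 s, if anything falls off the work surface, if the arm or the gripper's body presses on something with over 40 N, if the wrist force passes 120 N, or if a joint passes its speed limit or range.

## Working session

There is one attempt and no reset: what is moved stays moved. The work goes in short steps, Python scripts to look and compute and a shell command to move; the robot and the scene stay as the last step left them, time stands still between calls to the robot, and variables do not carry over. Pictures are saved under pics/ and viewed, at most 10 in all, crops included, and the job is handed in when it is done.

```bash
mkdir -p pics; ls; python3 - <<'E'
from plant import env
import cv2,numpy as np
for n in("scene","top"):
    c=env.camera(n); cv2.imwrite(f"pics/{n}0.png",c["img"][...,::-1]); np.savez(f"{n}0.npz",**c)
    print(n,c["intrinsics"],c["extrinsics"].round(3))
s=env.read_state(); print(s)
E
```

```text
pics
scene [[473.39286819   0.         282.52194469]
 [  0.         473.39286819 210.1036837 ]
 [  0.           0.           1.        ]] [[ 0.439  0.59  -0.678  1.47 ]
 [ 0.898 -0.303  0.319 -0.383]
 [-0.017 -0.749 -0.663  1.073]
 [ 0.     0.     0.     1.   ]]
top [[428.19319588   0.         276.41976999]
 [  0.         428.19319588 203.69222506]
 [  0.           0.           1.        ]] [[ 0.016 -0.998  0.055  0.419]
 [-1.    -0.015  0.018  0.073]
 [-0.017 -0.056 -0.998  1.416]
 [ 0.     0.     0.     1.   ]]
{'t': 0.1, 'q': array([-1.37939093e+00,  2.77104178e-01, -2.77633285e-02,  1.26800680e+00,
        1.66091332e-05,  1.46739008e+00]), 'qvel': array([ 0.00032433, -0.00283057,  0.00250876,  0.00186786, -0.00214804,
       -0.00025089]), 'joint_torque': array([ 1.52888069e-04, -4.46707320e+01,  2.96129251e+01,  8.45446426e-03,
       -5.71914791e-05,  1.36261025e-05]), 'tcp_pos': array([ 0.18145398, -0.59733027,  0.23023296]), 'tool_rot': array([ 9.89154887e-01,  1.46872497e-01, -3.74038296e-05, -1.03834940e-03]), 'wrist_force': array([ 0.02731597, -0.51574498,  0.63650213]), 'wrist_torque': array([-0.01466406, -0.00572012, -0.01391456]), 'finger_force': 0.0, 'gripper_width': 0.08533431556520714}
```

View pics/scene0.png

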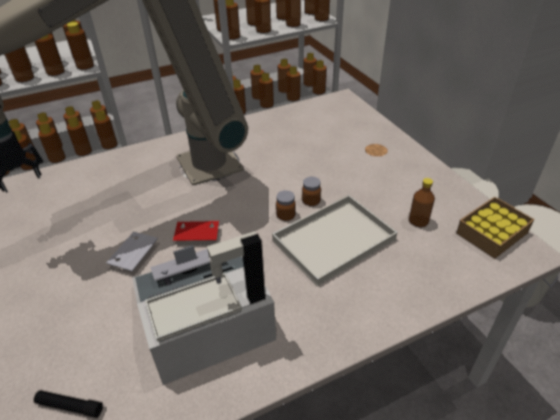

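View pics/top0.png

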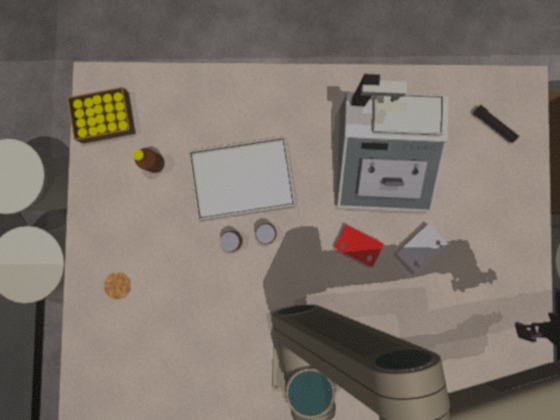

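The scene view shows the machine with the hung cover, and the tray with both jars in front and the bottle beyond. In the top view the cover is at about (392,178) with its tab at (392,182). The tray corners are (191,151), (286,139), (295,207) and (198,219), the jars (230,241) and (265,233), and the bottle (150,160). The red plate and the smaller grey plate lie on the table.

```bash
cat > h.py <<'E'
import numpy as np,cv2
from scipy.spatial.transform import Rotation as R
def pts(c):
    K=c["intrinsics"];E=c["extrinsics"];z=c["range_z"];v,u=np.mgrid[:420,:560]
    P=np.stack([(u-K[0,2])/K[0,0]*z,(v-K[1,2])/K[1,1]*z,z],-1)
    W=P@E[:3,:3].T+E[:3,3]; W[z==0]=np.nan
    return W
E
python3 - <<'E'
from h import *
c=dict(np.load("top0.npz")); W=pts(c)
cv2.imwrite("pics/crop0.png",cv2.resize(c["img"][125:225,325:455,::-1],None,fx=6,fy=6,interpolation=cv2.INTER_CUBIC))
for n,(u,v) in dict(tab=(392,182),cL=(370,165),cR=(415,165),cbl=(370,190),cbr=(415,190),faceL=(348,195),faceR=(432,195),t1=(191,151),t2=(286,139),t3=(295,207),t4=(198,219),tc=(243,178),ja=(230,239),jb=(265,232),bo=(140,155),table=(320,280)).items(): print(n,np.nanmedian(W[v-1:v+2,u-1:u+2].reshape(-1,3),0).round(4))
# face/cover plane fits
def fit(m):
    p=W[m]; p=p[~np.isnan(p[:,0])]
    for _ in range(5):
        q=p.mean(0); n=np.linalg.svd(p-q,full_matrices=False)[2][2]; n*=np.sign(n[2]); d=(p-q)@n; p=p[abs(d)<max(.003,0)+ (0.01 if _<2 else 0)]
    return q.round(4),n.round(4),np.degrees(np.arccos(n[2])),np.degrees(np.arctan2(-n[1],-n[0])),len(p)
m=np.zeros((420,560),bool); m[164:194,366:418]=1
print("cover",fit(m))
m[:]=0; m[185:203,347:355]=1;m[185:203,427:433]=1;m[155:203,345:353]=1
print("face",fit(m))
m[:]=0;m[155:200,205:280]=1;print("tray",fit(m))
E
```

```text
tab [ 0.557  -0.243   0.1603]
cL [ 0.6089 -0.1815  0.1459]
cR [ 0.6086 -0.3109  0.1563]
cbl [ 0.5378 -0.1895  0.1047]
cbr [ 0.539  -0.3248  0.11  ]
faceL [ 0.5244 -0.1283  0.0626]
faceR [ 0.5279 -0.3904  0.0678]
t1 [0.6636 0.38   0.0324]
t2 [ 0.7141  0.0698 -0.0013]
t3 [ 0.487   0.0367 -0.0012]
t4 [0.4418 0.3536 0.0033]
tc [0.5804 0.2105 0.0046]
ja [0.3803 0.2393 0.0846]
jb [0.4037 0.1309 0.0869]
bo [0.6255 0.5008 0.1698]
table [ 0.2489 -0.0482  0.0013]
cover (array([ 0.5695, -0.2494,  0.1248]), array([-0.5042,  0.0186,  0.8634]), np.float64(30.29993235028374), np.float64(-2.108627657751716), 998)
face (array([ 0.5613, -0.1772,  0.0845]), array([-0.4996,  0.0152,  0.8661]), np.float64(29.98840023316228), np.float64(-1.7388234391483324), 412)
tray (array([0.5844, 0.2132, 0.0048]), array([-2.e-04,  7.e-04,  1.e+00]), np.float64(0.040678789854792924), np.float64(-77.69708658759171), 2273)
```

View pics/crop0.png

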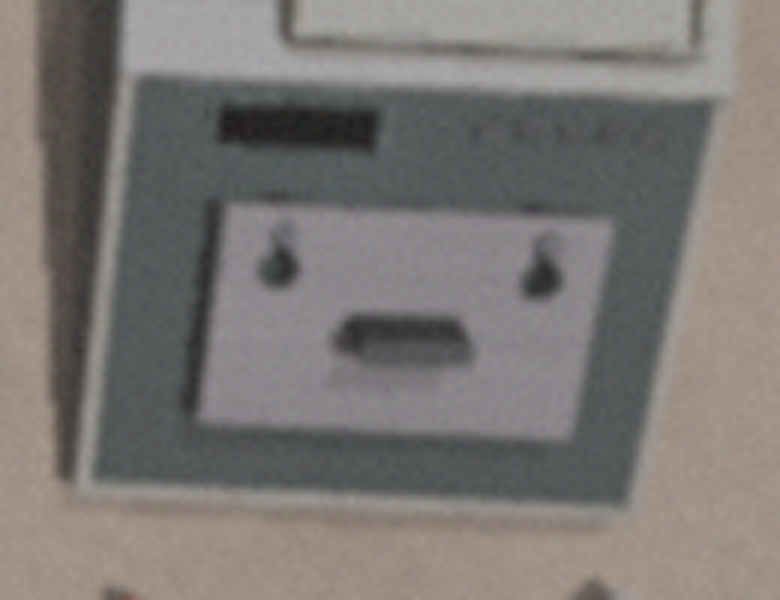

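```bash
cat >> h.py <<'E'
def ray(c,u,v,p0,n):
    K=c["intrinsics"];E=c["extrinsics"]; d=E[:3,:3]@[(u-K[0,2])/K[0,0],(v-K[1,2])/K[1,1],1]; o=E[:3,3]
    return o+d*((np.array(p0)-o)@n/(d@n))
def delta(s,p,Rt):
    "shift (tool axes before turn) and rotvec deg in tool axes"
    R0=R.from_quat(s["tool_rot"]); rv=(R0.inv()*R.from_matrix(Rt)).as_rotvec(degrees=True)
    sh=p-s["tcp_pos"]
    print("turn",rv.round(2),"shift_now",R0.inv().apply(sh).round(4),"shift_after_turn",(Rt.T@sh).round(4))
E
python3 - <<'E'
from h import *
from plant import env
c=dict(np.load("top0.npz"))
n=np.array([-.5042,.0186,.8634]);q=[.5695,-.2494,.1248]
C=np.array([ray(c,325+a/6,125+b/6,q,n) for a,b in((225,203),(612,218),(573,440),(198,427))])
print(C.round(4),[np.linalg.norm(C[i]-C[(i+1)%4]).round(4) for i in range(4)])
ctr=C.mean(0); py=(C[0]+C[3]-C[1]-C[2]); px=C[0]+C[1]-C[2]-C[3]
print("yaw from y",np.degrees(np.arctan2(-py[0],py[1])),"yaw px",np.degrees(np.arctan2(px[1],px[0])),"ctr",ctr.round(4))
T=np.array([ray(c,u,v,[0,0,.035],[0,0,1]) for u,v in((191,151),(286,139),(295,207),(198,219))])
print("tray",T.round(4),T.mean(0).round(4),[np.linalg.norm(T[i]-T[(i+1)%4]).round(3) for i in range(4)])
yaw=np.radians(-2); Rp=(R.from_euler('z',yaw)*R.from_euler('y',-30,degrees=True)).as_matrix()
o=ctr-Rp[:,2]*.030; print("panel origin",o.round(4),Rp.round(3))
Rt=np.c_[Rp[:,1],Rp[:,0],-Rp[:,2]]
np.savez("panel.npz",o=o,Rp=Rp,Rt=Rt)
delta(env.read_state(),o+Rp@[0,0,.17],Rt)
E
```

```text
[[ 0.6251 -0.1568  0.1553]
 [ 0.62   -0.346   0.1564]
 [ 0.5149 -0.3462  0.095 ]
 [ 0.5189 -0.1548  0.0932]] [np.float64(0.1893), np.float64(0.1217), np.float64(0.1914), np.float64(0.123)]
yaw from y -1.3718080185189705 yaw px -0.504847547828072 ctr [ 0.5697 -0.251   0.125 ]
tray [[0.6632 0.3794 0.035 ]
 [0.7066 0.0699 0.035 ]
 [0.4853 0.0376 0.035 ]
 [0.4417 0.3507 0.035 ]] [0.5742 0.2094 0.035 ] [np.float64(0.312), np.float64(0.224), np.float64(0.316), np.float64(0.223)]
panel origin [ 0.5847 -0.2515  0.099 ] [[ 0.865  0.035 -0.5  ]
 [-0.03   0.999  0.017]
 [ 0.5    0.     0.866]]
turn [-26.11  18.51 -69.42] shift_now [ 0.4059 -0.2413 -0.0154] shift_after_turn [0.3597 0.2729 0.1391]
```

```bash
python3 -m creep '[[[1,0,0,0,-2.18,1.54,-5.79],[1,0,0,0,-2.18,1.54,-5.79],[1,0,0,0,-2.18,1.54,-5.79],[1,0,0,0,-2.18,1.54,-5.79],[1,0,0,0,-2.18,1.54,-5.79],[1,0,0,0,-2.18,1.54,-5.79],[1,0,0,0,-2.18,1.54,-5.79],[1,0,0,0,-2.18,1.54,-5.79],[1,0,0,0,-2.18,1.54,-5.79],[1,0,0,0,-2.18,1.54,-5.79],[1,0,0,0,-2.18,1.54,-5.79],[1,0,0,0,-2.18,1.54,-5.79],[1,0,0,0,0,0,0],[1,0,0,0,0,0,0]]]' 60; cat > where.py <<'E'
from h import *
from plant import env
import sys
P=np.load("panel.npz"); z=float(sys.argv[1]); x=float(sys.argv[2]) if len(sys.argv)>2 else 0
s=env.read_state(); print("t",round(s["t"],2),"q",s["q"].round(2),"F",s["wrist_force"].round(1),"w",round(s["gripper_width"],4),"ff",round(s["finger_force"],1))
print("tcp in panel",(P["Rp"].T@(s["tcp_pos"]-P["o"])).round(4))
delta(s,P["o"]+P["Rp"]@[x,0,z],P["Rt"])
E
python3 where.py .17
```

```text
t: 1.27
tcp_pos: [0.181, -0.5979, 0.2303]
tool_rot: [0.696, 0.67, 0.179, 0.186]
wrist_force: [-0.0, 0.1, 0.6]
gripper_width: 0.0853
finger_force: 0.0
t 1.27 q [-1.62  0.25 -0.15  1.18  0.52 -0.01] F [-0.   0.1  0.6] w 0.0853 ff 0.0
tcp in panel [-0.2733 -0.3603  0.3094]
turn [-0.01  0.09 -0.12] shift_now [0.3611 0.2725 0.1388] shift_after_turn [0.3603 0.2733 0.1394]
```

```bash
python3 -m creep '[[[1,0.03,0.0228,0.0116,0,0,0],[1,0.03,0.0228,0.0116,0,0,0],[1,0.03,0.0228,0.0116,0,0,0],[1,0.03,0.0228,0.0116,0,0,0],[1,0.03,0.0228,0.0116,0,0,0],[1,0.03,0.0228,0.0116,0,0,0],[1,0.03,0.0228,0.0116,0,0,0],[1,0.03,0.0228,0.0116,0,0,0],[1,0.03,0.0228,0.0116,0,0,0],[1,0.03,0.0228,0.0116,0,0,0],[1,0.03,0.0228,0.0116,0,0,0],[1,0.03,0.0228,0.0116,0,0,0],[1,0,0,0,0,0,0],[1,0,0,0,0,0,0]]]'; python3 where.py .17; python3 - <<'E'
from h import *
from plant import env
c=env.camera("wrist"); np.savez("w1.npz",**c); cv2.imwrite("pics/w1.png",c["img"][...,::-1])
E
```

```text
t: 2.43
tcp_pos: [0.5013, -0.2455, 0.2471]
tool_rot: [0.693, 0.673, 0.179, 0.187]
wrist_force: [0.6, -0.6, -0.2]
gripper_width: 0.085
finger_force: 0.0
t 2.43 q [-0.75 -0.13 -0.54  0.75  0.33  0.93] F [ 0.6 -0.6 -0.2] w 0.085 ff 0.0
tcp in panel [0.0017 0.0031 0.17  ]
turn [0.07 0.03 0.33] shift_now [-0.0031 -0.0017  0.    ] shift_after_turn [-0.0031 -0.0017  0.    ]
```

View pics/w1.png

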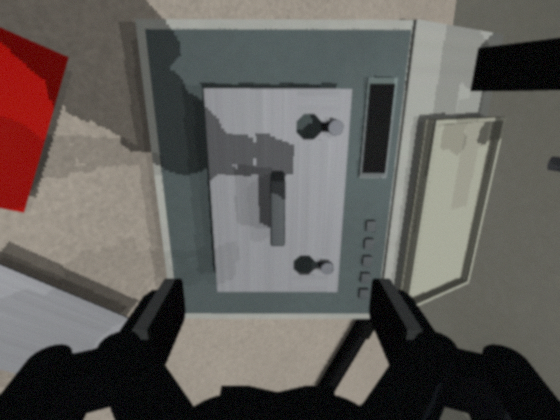

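The wrist view shows the plate corners at (204,88), (352,88), (337,292) and (217,292). The screw heads are at (336,126) and (327,267), and the tab top runs from (278,172) to (278,245).

```bash
python3 - <<'E'
from h import *
c=dict(np.load("w1.npz")); W=pts(c); P=np.load("panel.npz"); o,Rp=P["o"],P["Rp"]
L=(W-o)@Rp
p=L[180:285,222:262].reshape(-1,3); p=p[~np.isnan(p[:,0])]; A=np.c_[p[:,:2],np.ones(len(p))]; print("plate z=ax+by+c",np.linalg.lstsq(A,p[:,2],rcond=None)[0].round(4))
def pp(u,v,z): return (Rp.T@(ray(c,u,v,o+Rp[:,2]*z,Rp[:,2])-o)).round(4)
for uv in((204,88),(352,88),(337,292),(217,292)): print("corner",pp(*uv,.030))
for uv in((336,126),(327,267)): print("screw",pp(*uv,.0375))
for uv in((279,172),(279,245)): print("tabtop",pp(*uv,.068), L[uv[1]-3 if uv[1]>200 else uv[1]+3,uv[0]].round(4))
r=L[208,262:300]; print(r.round(3)[::3])
E
```

```text
plate z=ax+by+c [0.0012 0.0021 0.0309]
corner [-0.0589  0.0955  0.03  ]
corner [0.061  0.0963 0.03  ]
corner [ 0.0618 -0.095   0.03  ]
corner [-0.0586 -0.0958  0.03  ]
screw [0.0487 0.067  0.0375]
screw [ 0.0488 -0.0628  0.0375]
tabtop [0.0021 0.035  0.068 ] [0.0023 0.0292 0.0527]
tabtop [ 0.0027 -0.0261  0.068 ] [ 0.0026 -0.0226  0.0697]
[[-0.013 -0.006  0.031]
 [-0.01  -0.006  0.031]
 [-0.007 -0.006  0.031]
 [-0.004  0.006  0.069]
 [-0.002  0.006  0.069]
 [ 0.001  0.007  0.069]
 [ 0.003  0.006  0.067]
 [ 0.006  0.007  0.069]
 [ 0.009 -0.006  0.031]
 [ 0.012 -0.006  0.032]
 [ 0.015 -0.006  0.03 ]
 [ 0.017 -0.006  0.032]
 [ 0.02  -0.006  0.031]]
```

```bash
python3 - <<'E'
import numpy as np
P=dict(np.load("panel.npz")); P["o"]=P["o"]+P["Rp"]@[.0013,.001,.001]; np.savez("panel.npz",**P)
E
python3 -m creep '[[[1,-0.002,0,0.02,0,0,0.3],[1,0,0,0.02,0,0,0],[1,0,0,0.02,0,0,0],[1,0,0,0.02,0,0,0],[1,0,0,0.02,0,0,0],[1,0,0,0.01,0,0,0],[1,0,0,0.01,0,0,0],[1,0,0,0.006,0,0,0],[1,0,0,0.006,0,0,0],[1,0,0,0,0,0,0],[-1,0,0,0,0,0,0],[-1,0,0,0,0,0,0],[-1,0,0,0,0,0,0],[-1,0,0,0,0,0,0],[-1,0,0,0,0,0,0],[-1,0,0,0,0,0,0],[-1,0,0,0,0,0,0],[-1,0,0,0,0,0,0]]]' 60; python3 where.py .038
```

```text
t: 3.98
tcp_pos: [0.5673, -0.2536, 0.1337]
tool_rot: [0.695, 0.67, 0.18, 0.188]
wrist_force: [1.4, -0.0, 4.0]
gripper_width: 0.0112
finger_force: 61.7
t 3.98 q [-0.66  0.09 -0.59  0.45  0.3   1.01] F [ 1.4 -0.   4. ] w 0.0112 ff 61.7
tcp in panel [ 0.001  -0.0038  0.0378]
turn [ 0.2   0.16 -0.11] shift_now [ 0.0038 -0.001  -0.0003] shift_after_turn [ 0.0038 -0.001  -0.0002]
```

```bash
python3 -m creep '[[[-1,0,0.0036,0,0,0,0],[-1,0,0.0036,0,0,0,0],[-1,0,0.0036,0,0,0,0],[-1,0,0.0036,0,0,0,0],[-1,0,0.0036,0,0,0,0],[-1,0,0.0035,0,0,0,0],[-1,0,0,0,0,0,0],[-1,0,0,0,0,0,0]]]'; python3 where.py .1; python3 - <<'E'
from h import *
from plant import env
c=env.camera("wrist"); np.savez("w2.npz",**c); cv2.imwrite("pics/w2.png",c["img"][...,::-1])
E
```

```text
t: 4.65
tcp_pos: [0.5791, -0.2531, 0.1402]
tool_rot: [0.699, 0.669, 0.176, 0.183]
wrist_force: [-20.1, 0.5, 12.3]
gripper_width: 0.011
finger_force: 64.4
t 4.65 q [-0.64  0.11 -0.55  0.48  0.28  1.03] F [-20.1   0.5  12.3] w 0.011 ff 64.4
tcp in panel [ 0.0145 -0.0029  0.0375]
turn [-0.62  0.17 -0.45] shift_now [ 0.0026 -0.0152 -0.0623] shift_after_turn [ 0.0029 -0.0145 -0.0625]
```

View pics/w2.png

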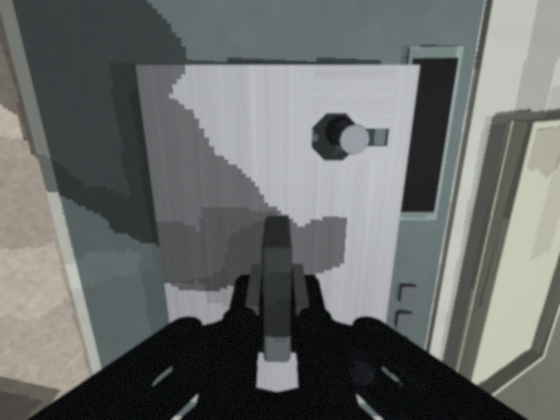

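The cover has slid about 13 mm, with the hole edge at (335,137) and the head at (355,139). It is being pressed onto the face, so I'll ease the normal force off and push on.

```bash
python3 -m creep '[[[-1,0,0,-0.001,0,0,0],[-1,0,0,-0.0005,0,0,0],[-1,0,0,0,0,0,0],[-1,0,0,0,0,0,0]]]'; python3 where.py .1 
```

```text
t: 5.03
tcp_pos: [0.5836, -0.2536, 0.1436]
tool_rot: [0.696, 0.67, 0.179, 0.186]
wrist_force: [0.7, -0.1, -2.4]
gripper_width: 0.011
finger_force: 61.1
t 5.03 q [-0.64  0.11 -0.55  0.47  0.29  1.03] F [ 0.7 -0.1 -2.4] w 0.011 ff 61.1
tcp in panel [ 0.0201 -0.0032  0.0382]
turn [-0.04  0.1  -0.19] shift_now [ 0.003  -0.0201 -0.0618] shift_after_turn [ 0.0032 -0.0201 -0.0618]
```

```bash
python3 -m creep '[[[-1,0,0.0022,0,0,0,0],[-1,0,0,0,0,0,0],[-1,0,0,0,0,0,0]]]'; python3 where.py .1; python3 - <<'E'
from h import *
from plant import env
c=env.camera("wrist"); cv2.imwrite("pics/w3.png",cv2.resize(c["img"][60:240,260:440,::-1],None,fx=3,fy=3))
E
```

```text
t: 5.28
tcp_pos: [0.5862, -0.254, 0.1455]
tool_rot: [0.696, 0.67, 0.18, 0.187]
wrist_force: [0.3, 0.6, -2.1]
gripper_width: 0.0108
finger_force: 61.1
t 5.28 q [-0.64  0.11 -0.54  0.48  0.29  1.03] F [ 0.3  0.6 -2.1] w 0.0108 ff 61.1
tcp in panel [ 0.0233 -0.0034  0.0385]
turn [ 0.04  0.13 -0.15] shift_now [ 0.0032 -0.0233 -0.0615] shift_after_turn [ 0.0034 -0.0233 -0.0615]
```

View pics/w3.png

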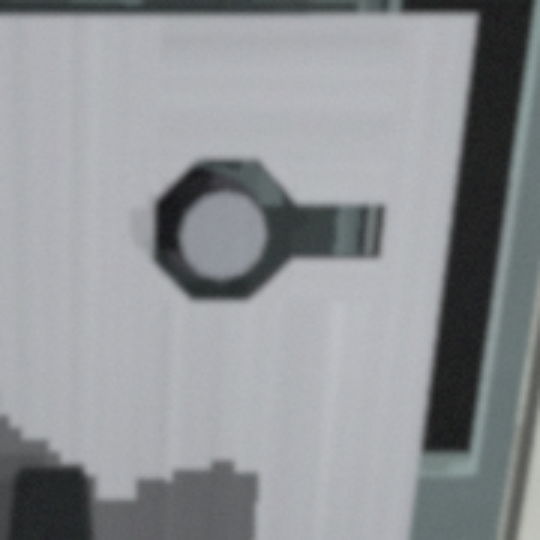

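The head at (223,235) is centred in the hole at (225,230). Pulling off now.

```bash
python3 -m creep '[[[-1,0,0,-0.006,0,0,0],[-1,0,0,-0.01,0,0,0],[-1,0,0,-0.015,0,0,0],[-1,0,0,-0.02,0,0,0],[-1,0,0,-0.03,0,0,0],[-1,0,0,-0.03,0,0,0],[-1,0,0,-0.03,0,0,0],[-1,0,0,-0.03,0,0,0],[-1,0,0,0,0,0,0],[-1,0,0,0,0,0,0],[-1,0,0,0,0,0,0]]]'; python3 where.py .2; cat > tray.py <<'E'
from h import *
from plant import env
import sys
y=np.radians(8.3); X=[np.cos(y),np.sin(y),0];Y=[-np.sin(y),np.cos(y),0]
s=env.read_state(); print(s["q"].round(2),s["wrist_force"].round(1),s["tcp_pos"].round(4))
delta(s,np.array([.577,.211,float(sys.argv[1])]),np.c_[Y,X,[0,0,-1]])
E
python3 tray.py .2
```

```text
t: 6.25
tcp_pos: [0.4999, -0.2504, 0.2934]
tool_rot: [0.696, 0.67, 0.179, 0.187]
wrist_force: [-0.1, -0.5, -2.9]
gripper_width: 0.0111
finger_force: 61.2
t 6.25 q [-0.75 -0.16 -0.46  0.86  0.33  0.93] F [-0.1 -0.5 -2.9] w 0.0111 ff 61.2
tcp in panel [ 0.0225 -0.0029  0.2098]
turn [ 0.03  0.15 -0.18] shift_now [ 0.0029 -0.0225  0.0098] shift_after_turn [ 0.0029 -0.0225  0.0098]
[-0.75 -0.16 -0.46  0.86  0.33  0.93] [-0.1 -0.5 -2.9] [ 0.4999 -0.2504  0.2934]
turn [ 29.95   2.8  -10.28] shift_now [0.4642 0.0045 0.1102] shift_after_turn [0.4455 0.1429 0.0934]
```

```bash
python3 -m creep '[[[-1,0,0,0,3.74,0.35,-1.28],[-1,0,0,0,3.74,0.35,-1.28],[-1,0,0,0,3.74,0.35,-1.28],[-1,0,0,0,3.74,0.35,-1.28],[-1,0,0,0,3.74,0.35,-1.28],[-1,0,0,0,3.74,0.35,-1.28],[-1,0,0,0,3.74,0.35,-1.28],[-1,0,0,0,3.74,0.35,-1.28],[-1,0,0,0,0,0,0]]]';  python3 -m creep '[[[-1,0.015,0.005,0,0,0,0],[-1,0.03,0.0097,0,0,0,0],[-1,0.03,0.0097,0,0,0,0],[-1,0.03,0.0097,0,0,0,0],[-1,0.03,0.0097,0,0,0,0],[-1,0.03,0.0097,0,0,0,0],[-1,0.03,0.0097,0,0,0,0],[-1,0.03,0.0097,0,0,0,0],[-1,0.03,0.0097,0,0,0,0],[-1,0.03,0.0097,0,0,0,0],[-1,0.03,0.0097,0,0,0,0],[-1,0.03,0.0097,0,0,0,0],[-1,0.03,0.0097,0,0,0,0],[-1,0.03,0.0097,0,0,0,0],[-1,0.03,0.0097,0,0,0,0],[-1,0.012,0.004,0,0,0,0],[-1,0,0,0,0,0,0],[-1,0,0,0,0,0,0]]]'; python3 tray.py .1
```

```text
t: 7.0
tcp_pos: [0.5022, -0.2501, 0.2906]
tool_rot: [0.653, 0.757, 0.0, -0.002]
wrist_force: [0.8, -0.2, -1.7]
gripper_width: 0.0109
finger_force: 61.0
t: 8.5
tcp_pos: [0.5785, 0.2126, 0.2924]
tool_rot: [0.654, 0.757, -0.001, -0.0]
wrist_force: [0.0, -0.8, -1.2]
gripper_width: 0.0109
finger_force: 61.0
[ 0.25  0.24  0.05  1.39 -0.    1.67] [ 0.  -0.8 -1.2] [0.5785 0.2126 0.2924]
turn [-0.08  0.01  0.04] shift_now [-0.0013 -0.0014  0.1924] shift_after_turn [-0.0014 -0.0017  0.1924]
```

```bash
python3 -m creep '[[[-1,0,0,0.02,0,0,0],[-1,0,0,0.03,0,0,0],[-1,0,0,0.03,0,0,0],[-1,0,0,0.03,0,0,0],[-1,0,0,0.03,0,0,0],[-1,0,0,0.03,0,0,0],[-1,0,0,0.02,0,0,0],[-1,0,0,0.02,0,0,0],[-1,0,0,0.015,0,0,0],[-1,0,0,0.012,0,0,0],[-1,0,0,0.01,0,0,0],[-1,0,0,0.005,0,0,0],[-1,0,0,0.005,0,0,0],[-1,0,0,0,0,0,0],[-1,0,0,0,0,0,0],[-1,0,0,0,0,0,0]]]'; python3 tray.py .017
```

```text
t: 9.83
tcp_pos: [0.5803, 0.2129, 0.0377]
tool_rot: [0.654, 0.756, 0.001, 0.001]
wrist_force: [0.3, 0.1, -0.9]
gripper_width: 0.0113
finger_force: 60.9
[ 0.25  0.42 -0.26  0.88  0.    1.67] [ 0.3  0.1 -0.9] [0.5803 0.2129 0.0377]
turn [ 0.14 -0.02 -0.01] shift_now [-0.0014 -0.0036  0.0207] shift_after_turn [-0.0014 -0.0035  0.0207]
```

```bash
python3 -m creep '[[[-1,0,0,0.005,0,0,0],[-1,0,0,0.005,0,0,0],[-1,0,0,0.004,0,0,0],[-1,0,0,0.002,0,0,0],[-1,0,0,0.002,0,0,0],[-1,0,0,0,0,0,0],[-1,0,0,0,0,0,0]]]'; python3 tray.py .017
```

```text
t: 10.42
tcp_pos: [0.5794, 0.2127, 0.0186]
tool_rot: [0.654, 0.756, 0.0, 0.0]
wrist_force: [-0.1, 0.1, -1.6]
gripper_width: 0.0113
finger_force: 61.1
[ 0.25  0.44 -0.28  0.85  0.    1.67] [-0.1  0.1 -1.6] [0.5794 0.2127 0.0186]
turn [ 0.02 -0.01 -0.01] shift_now [-0.0013 -0.0026  0.0016] shift_after_turn [-0.0013 -0.0026  0.0016]
```

```bash
python3 -m creep '[[[-1,0,0,0.0015,0,0,0],[-1,0,0,0.001,0,0,0],[-1,0,0,0,0,0,0],[-1,0,0,0,0,0,0]]]'; python3 tray.py .017
```

```text
t: 10.75
tcp_pos: [0.5799, 0.2129, 0.0179]
tool_rot: [0.654, 0.756, 0.001, 0.0]
wrist_force: [-2.1, -0.5, 6.2]
gripper_width: 0.0111
finger_force: 62.2
[ 0.25  0.45 -0.28  0.85 -0.    1.67] [-2.1 -0.5  6.2] [0.5799 0.2129 0.0179]
turn [ 0.09 -0.01 -0.01] shift_now [-0.0014 -0.0031  0.0009] shift_after_turn [-0.0014 -0.0031  0.0009]
```

On the floor (6 N). Release and rise.

```bash
python3 -m creep '[[[1,0,0,0,0,0,0],[1,0,0,0,0,0,0],[1,0,0,0,0,0,0],[1,0,0,0,0,0,0],[1,0,0,0,0,0,0],[1,0,0,0,0,0,0],[1,0,0,0,0,0,0],[1,0,0,0,0,0,0],[1,0,0,0,0,0,0],[1,0,0,-0.01,0,0,0],[1,0,0,-0.02,0,0,0],[1,0,0,-0.04,0,0,0],[1,0,0,-0.04,0,0,0],[1,0,0,-0.04,0,0,0],[1,0,0,-0.04,0,0,0],[1,0,0,-0.04,0,0,0],[1,0,0,-0.03,0,0,0],[1,0,0,0,0,0,0],[1,0,0,0,0,0,0]]]'; python3 - <<'E'
from h import *
from plant import env
a,b=env.camera("scene"),env.camera("wrist")
np.savez("w4.npz",**b)
cv2.imwrite("pics/after.png",np.hstack([cv2.resize(x["img"][...,::-1],(400,300)) for x in(a,b)]))
W=pts(b); print(W[60:360:30,100:500:50,2].round(3))
E
python3 where.py .1 -.005
```

```text
t: 12.33
tcp_pos: [0.5809, 0.213, 0.2804]
tool_rot: [0.654, 0.756, 0.003, 0.002]
wrist_force: [0.1, -0.4, -0.7]
gripper_width: 0.0854
finger_force: 0.0
[[ 0.002  0.     0.005  0.003  0.004  0.007 -0.    -0.   ]
 [ 0.     0.     0.006  0.009  0.009  0.004  0.001 -0.001]
 [ 0.086  0.002  0.005  0.01   0.004  0.005  0.001  0.   ]
 [ 0.078  0.001  0.006  0.01   0.009  0.004 -0.     0.001]
 [-0.001  0.     0.006  0.009  0.01   0.006 -0.    -0.   ]
 [ 0.086  0.035  0.006  0.009  0.005  0.005 -0.    -0.   ]
 [ 0.085  0.001  0.005  0.006  0.006  0.004  0.003  0.   ]
 [-0.001  0.001  0.009  0.005  0.005  0.005  0.001  0.001]
 [-0.     0.311  0.001 -0.     0.     0.001  0.313  0.001]
 [ 0.001  0.328  0.001  0.     0.    -0.     0.327  0.001]]
t 12.43 q [0.25 0.24 0.02 1.35 0.   1.67] F [ 0.2  0.2 -0.5] w 0.0854 ff 0.0
tcp in panel [0.068  0.4624 0.1634]
turn [-29.92  -2.7   10.05] shift_now [-0.4494 -0.1136  0.0913] shift_after_turn [-0.4624 -0.073   0.0634]
```

View pics/after.png

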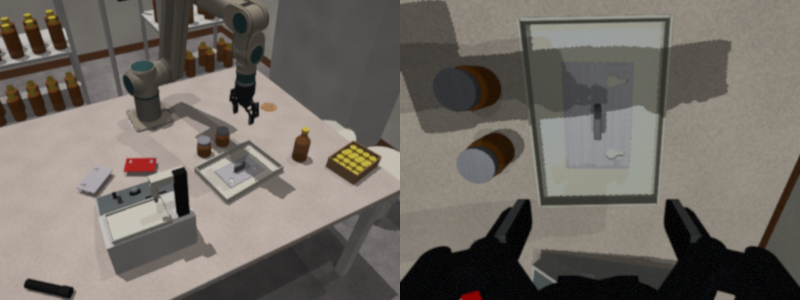

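The cover lies flat, tab up, in the middle of the tray; the jars and bottle are in place. Next, the button.

```bash
python3 -m creep '[[[-1,0,0,0,-3.74,-0.34,1.26],[-1,0,0,0,-3.74,-0.34,1.26],[-1,0,0,0,-3.74,-0.34,1.26],[-1,0,0,0,-3.74,-0.34,1.26],[-1,0,0,0,-3.74,-0.34,1.26],[-1,0,0,0,-3.74,-0.34,1.26],[-1,0,0,0,-3.74,-0.34,1.26],[-1,0,0,0,-3.74,-0.34,1.26],[-1,0,0,0,0,0,0]]]';  python3 -m creep '[[[-1,-0.0154,-0.0024,0,0,0,0],[-1,-0.03,-0.0047,0,0,0,0],[-1,-0.03,-0.0047,0,0,0,0],[-1,-0.03,-0.0047,0,0,0,0],[-1,-0.03,-0.0047,0,0,0,0],[-1,-0.03,-0.0047,0,0,0,0],[-1,-0.03,-0.0047,0,0,0,0],[-1,-0.03,-0.0047,0,0,0,0],[-1,-0.03,-0.0047,0,0,0,0],[-1,-0.03,-0.0047,0,0,0,0],[-1,-0.03,-0.0047,0,0,0,0],[-1,-0.03,-0.0047,0,0,0,0],[-1,-0.03,-0.0047,0,0,0,0],[-1,-0.03,-0.0047,0,0,0,0],[-1,-0.03,-0.0047,0,0,0,0],[-1,-0.027,-0.0048,0,0,0,0],[-1,0,0,0,0,0,0],[-1,0,0,0,0,0,0]]]'; python3 where.py .05 -.005; python3 - <<'E'
from h import *
from plant import env
c=env.camera("wrist"); np.savez("w5.npz",**c); cv2.imwrite("pics/w5.png",c["img"][...,::-1])
E
```

```text
t: 13.18
tcp_pos: [0.5739, 0.2116, 0.2703]
tool_rot: [0.695, 0.672, 0.176, 0.185]
wrist_force: [-1.1, -1.0, -0.7]
gripper_width: 0.0
finger_force: 0.0
t: 14.68
tcp_pos: [0.4991, -0.2486, 0.2385]
tool_rot: [0.696, 0.67, 0.18, 0.185]
wrist_force: [-0.6, -0.7, 0.4]
gripper_width: 0.0001
finger_force: 0.0
t 14.68 q [-0.75 -0.12 -0.55  0.74  0.34  0.93] F [-0.6 -0.7  0.4] w 0.0001 ff 0.0
tcp in panel [-0.0057 -0.0011  0.1627]
turn [-0.1  -0.05 -0.25] shift_now [0.001  0.0009 0.1127] shift_after_turn [0.0011 0.0007 0.1127]
```

View pics/w5.png

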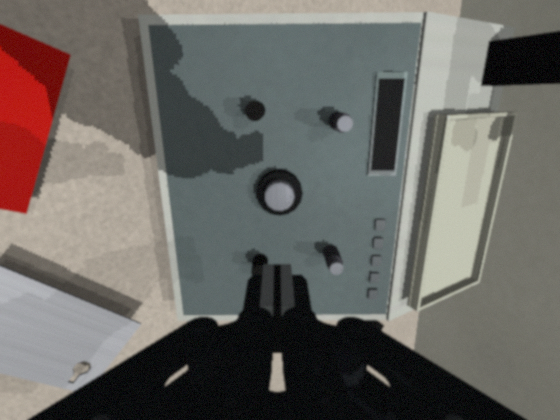

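The button cap is at (279,196), unobstructed, between the screws.

```bash
python3 - <<'E'
from h import *
c=dict(np.load("w5.npz")); P=np.load("panel.npz"); o,Rp=P["o"],P["Rp"]
print((Rp.T@(ray(c,279,196,o+Rp[:,2]*.022,Rp[:,2])-o)).round(4), (Rp.T@(pts(c)[196,279]-o)).round(4))
E
python3 -m creep '[[[-1,0.001,0.001,0.02,0,0,0],[-1,0,0,0.03,0,0,0],[-1,0,0,0.03,0,0,0],[-1,0,0,0.02,0,0,0],[-1,0,0,0.012,0,0,0],[-1,0,0,0.01,0,0,0],[-1,0,0,0.006,0,0,0],[-1,0,0,0,0,0,0],[-1,0,0,0,0,0,0]]]'; python3 where.py .016 -.005
```

```text
[-0.0051  0.0006  0.022 ] [-0.0051  0.0006  0.0219]
t: 15.48
tcp_pos: [0.5648, -0.2481, 0.1297]
tool_rot: [0.695, 0.671, 0.18, 0.186]
wrist_force: [1.1, -0.1, -0.5]
gripper_width: -0.0003
finger_force: 0.0
t 15.48 q [-0.66  0.09 -0.6   0.44  0.3   1.01] F [ 1.1 -0.1 -0.5] w -0.0003 ff 0.0
tcp in panel [-0.0032  0.0017  0.0356]
turn [ 0.04 -0.02  0.01] shift_now [-0.0017 -0.0018  0.0196] shift_after_turn [-0.0017 -0.0018  0.0196]
```

Now press in small steps.

```bash
python3 -m creep '[[[-1,-0.0017,-0.0018,0.008,0,0,0],[-1,0,0,0.006,0,0,0],[-1,0,0,0.002,0,0,0],[-1,0,0,0.002,0,0,0],[-1,0,0,0.0015,0,0,0],[-1,0,0,0,0,0,0],[-1,0,0,0,0,0,0],[-1,0,0,0,0,0,0]]]'; python3 where.py .016 -.005
```

```text
t: 16.15
tcp_pos: [0.5728, -0.251, 0.112]
tool_rot: [0.695, 0.671, 0.18, 0.187]
wrist_force: [-1.9, -1.1, 2.8]
gripper_width: 0.0001
finger_force: 2.0
t 16.15 q [-0.65  0.13 -0.6   0.4   0.29  1.02] F [-1.9 -1.1  2.8] w 0.0001 ff 2.0
tcp in panel [-0.0051 -0.0009  0.0163]
turn [ 0.06  0.07 -0.04] shift_now [0.0009 0.0001 0.0003] shift_after_turn [0.0009 0.0001 0.0003]
```

```bash
python3 -m creep '[[[-1,0,0,0.001,0,0,0],[-1,0,0,0.001,0,0,0],[-1,0,0,0.001,0,0,0],[-1,0,0,0,0,0,0],[-1,0,0,0,0,0,0]]]'; python3 where.py .016 -.005
```

```text
t: 16.57
tcp_pos: [0.5737, -0.251, 0.1106]
tool_rot: [0.695, 0.67, 0.18, 0.187]
wrist_force: [-15.0, 1.2, 17.8]
gripper_width: 0.0
finger_force: 11.1
t 16.57 q [-0.65  0.13 -0.6   0.39  0.29  1.02] F [-15.    1.2  17.8] w 0.0 ff 11.1
tcp in panel [-0.005  -0.0009  0.0146]
turn [ 0.05  0.08 -0.07] shift_now [ 0.0009  0.     -0.0014] shift_after_turn [ 0.0009  0.     -0.0014]
```

The force has jumped to 23 N, so the button is at its stop. Let go and check.

```bash
python3 -m creep '[[[-1,0,0,-0.005,0,0,0],[-1,0,0,-0.01,0,0,0],[-1,0,0,-0.02,0,0,0],[-1,0,0,-0.03,0,0,0],[-1,0,0,-0.03,0,0,0],[-1,0,0,-0.03,0,0,0],[-1,0,0,-0.02,0,0,0],[-1,0,0,0,0,0,0],[-1,0,0,0,0,0,0],[-1,0,0,0,0,0,0]]]'; python3 - <<'E'
from h import *
from plant import env
P=np.load("panel.npz"); o,Rp=P["o"],P["Rp"]
c=env.camera("wrist"); L=(pts(c)-o)@Rp
m=np.hypot(L[...,0]+.005,L[...,1])<.01; print("button z",np.nanmedian(L[m][:,2]))
c=env.camera("top"); W=pts(c); m=(abs(W[...,0]-.58)<.05)&(abs(W[...,1]-.212)<.08); print("cover z",np.nanmedian(W[m][:,2]))
print(env.read_state()["wrist_force"].round(1)); print(env.finish_job())
E
```

```text
t: 17.4
tcp_pos: [0.5013, -0.2474, 0.2334]
tool_rot: [0.695, 0.671, 0.18, 0.186]
wrist_force: [-0.4, -0.0, 0.0]
gripper_width: 0.0001
finger_force: 0.0
button z 0.19629028631160014
cover z 0.008766538548140024
[-0.2  0.7 -0.6]
the job is handed in; nothing more can be done
None
```

The cover is off its screws and lying flat in the wash tray, tab up; the start button was pressed to its stop and let go, and the job is handed in at about 17.5 s. My last camera check of the button's height gave a meaningless reading, so I did not see it spring back, and the hand-in returned no verdict.

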